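Open the bench incubator by its sprung latch knob and load two bottles

TASK

Open the bench incubator: twist the black latch knob clockwise against its spring all the way to its stop, hold it there for a moment, then let go so that it springs back home and the clear hood swings up by itself. Then take the two amber bottles that stand on the bench to its right and stand them gently upright in the two empty cells of the blue crate inside, one in each cell. Leave the hood open and do not disturb the bottle that is already in the crate or the rack of tubes; do not knock a bottle over.

Things in the scene. Friction and masses are not known exactly. Their poses are not given: they have to be found in the camera images.
- incubator: fixed white cabinet, 320 mm deep (its x: front with display at -160, back at +160), 300 wide (y, + is left), 65 high; knob on its front half, clear hood over its rear half. Origin: centre of its underside, on the bench. Under the hood a blue crate: one row along y of 3 cells, each 76 (x) by 80 (y) inside; floor 16 mm, dividers' tops 60 mm, chamber rim 65 mm above the bench
- latch_knob (a joint): angle of the black latch knob, rad: 0 at home (white mark; its spring brings it back here when let go), grows as it is turned clockwise seen from above, solid stop at 1.2 (red mark). Spring torque 0.05 N m at home, 0.15 at the stop. It draws a steel bolt out of the hood's keeper, clear only in the last quarter of the turn
- knob_grip (a point): on the knob's axis at mid-height of its bar grip: 54 mm long (point's x), 16 thick (y), from 16 below to 17 above this point; z up. Turns with the knob. Below the bar: a disc of 58 mm diameter on a 68 mm square housing. 110 mm above the bench, at x = -100, y = 0 of the incubator; the closed hood (156 mm high) begins 95 mm behind it
- hood (a joint): opening of the clear hood, rad: 0 shut, 1.75 fully open. 270 mm wide, 155 deep, 86 high, hinged at the incubator's back (x = 150, 70 mm above the bench). Sprung: freed from the bolt it rises by itself, up and back, in about 2 s and stays up, then wholly behind its hinge line
- cell_left (a point): centre of the floor of the crate's left (+y) cell, at x = 60, y = 84 mm of the incubator, 16 mm above the bench; bottle_3 stands in it
- cell_middle (a point): centre of the floor of the crate's middle cell, at x = 60, y = 0 of the incubator; empty
- cell_right (a point): centre of the floor of the crate's right (-y) cell, at x = 60, y = -84 mm of the incubator; empty
- bottle_1: one of the two bottles to load, on the bench right of the incubator: amber bottle with a purple screw cap, 128 mm tall; body a cylinder of 45 mm diameter (grip it 55 to 90 mm above its base, fingers either side of the cap); 0.1 to 0.22 kg. Origin: centre of its underside, z up
- bottle_2: the other bottle to load, on the bench right of the incubator, just like bottle_1
- bottle_3: a third bottle of the same kind, already standing in the left cell
- rack_full: grey-green rack full of red-capped sample tubes, 248 by 126 by 109 mm, on the bench left of the incubator; a bystander. Origin: centre of its underside
Mind the look-alikes: they are no part of the job. What is shaped like the bottle_2 but red is not meant.

How it is judged:
On the way, in this order (a step that is already met when the one before it is completed fails the run):
1. the latch knob is turned to its stop (at least 1.08 of 1.2 rad) and kept there for 0.2 s (value of joint latch_knob above 1.08 rad), for 0.2 s.
2. the knob has been let go and has sprung back home (below 0.15 rad) and the hood has risen (above 1.55 rad) (value of joint latch_knob below 0.15 rad and value of joint hood above 1.55 rad and contact force between the fingers and latch_knob below 0.1 N), for 0.2 s.
At the end, for the whole second after the job is handed in: Knob back home (below 0.15 rad), hood open (above 1.55 rad); all three bottles at rest on the crate floor, upright (0.12 rad), underside within 8 mm of it and 26 mm of its cell's centre: bottle_3 still left, bottle_1 and bottle_2 in the middle and right cells, either way round (value of joint latch_knob below 0.15 rad and value of joint hood above 1.55 rad and ((horizontal distance between bottle_1 and cell_middle below 0.026 m and z of bottle_1 in the frame of cell_middle between -0.006 and 0.008 m and angle between each of bottle_1, bottle_2's own z axis and vertical below 0.12 rad and horizontal distance between bottle_2 and cell_right below 0.026 m and z of bottle_2 in the frame of cell_right between -0.006 and 0.008 m) or (horizontal distance between bottle_1 and cell_right below 0.026 m and z of bottle_1 in the frame of cell_right between -0.006 and 0.008 m and angle between each of bottle_1, bottle_2's own z axis and vertical below 0.12 rad and horizontal distance between bottle_2 and cell_middle below 0.026 m and z of bottle_2 in the frame of cell_middle between -0.006 and 0.008 m)) and horizontal distance between bottle_3 and cell_left below 0.026 m and z of bottle_3 in the frame of cell_left between -0.006 and 0.008 m and angle between bottle_3's own z axis and vertical below 0.12 rad and linear speed of each of bottle_1, bottle_2, bottle_3 below 0.02 m/s); the robot touches nothing.
It fails at once if the bottle already in the incubator is shifted by over 25 mm or tipped (distance of bottle_3 from where it was at the start of the episode above 0.025 m or angle between bottle_3's own z axis and vertical above 0.35 rad).
It fails at once if the rack of tubes is pushed by over 30 mm or tipped (distance of rack_full from where it was at the start of the episode above 0.03 m or angle between rack_full's own z axis and vertical above 0.2 rad).
It fails at once if a bottle is dropped into the crate (faster than 0.7 m/s within 50 mm of its floor) ((z of bottle_1 in the frame of cell_middle below 0.05 m and horizontal distance between bottle_1 and cell_middle below 0.12 m and linear speed of bottle_1 above 0.7 m/s) or (z of bottle_2 in the frame of cell_middle below 0.05 m and horizontal distance between bottle_2 and cell_middle below 0.12 m and linear speed of bottle_2 above 0.7 m/s)).
It fails at once if a bottle to be loaded is knocked over (tilted by more than 60 degrees) (angle between any of bottle_1, bottle_2's own z axis and vertical above 1.05 rad).
It also fails if it takes over 72 s, if anything falls off the work surface, if the arm or the gripper's body presses on something with over 40 N, if the wrist force passes 120 N, or if a joint passes its speed limit or range.

ROBOT

A 7-joint arm with a two-finger parallel gripper is mounted at the origin on a cart in front of the work surface, level with it; the furniture and walls round the work are solid. World frame = base frame: x ahead of the robot, y to its left, z up, the work surface at z = 0. Lengths are in m, angles in rad, forces in N, time in s.
With the tool pointing down it reaches from about 0.4 to 0.925 m from the base axis. Payload 4.1 kg.
Tool frame: the origin (TCP) lies between the finger pads; the fingertips stand r.tcp_to_tips ahead of it and the grasp point (between the pads) lies 11 mm behind it (r.tcp_to_tips is the distance from the TCP to the fingertips, in m); z points along the fingers, y is the line along which they close (so a half turn about z gives the same grasp; the last joint's range is limited). The gripper opens to 85 mm and grips with 20 to 120 N. Pads are 22 mm wide; open, the fingers measure 114 mm over their backs; the gripper's body (76 mm by 85 mm) begins 54 mm behind the grasp point. The pads swing forward as they close: fully open they stand 13 mm farther back than shut.
Start: joints at [-1.364, 0.398, 0.045, 1.537, -0.019, 1.207, -0.051], TCP at [0.196, 0.62, 0.214] pointing down, gripper open.
Joint ranges: [-2.82, 2.82], [-0.49, 2.23], [-1.37, 1.46], [0, 2.46], [-1.36, 4.5], [0.23, 2], [-2.94, 2.94]. Speed limits (rad/s): [2.57, 2.57, 3.14, 3.14, 3.14, 3.14, 3.14].

INTERFACE

Orientations are given as [roll, pitch, yaw] about the fixed x, y, z axes, in that order (R = Rz(yaw) Ry(pitch) Rx(roll)).
In Python, from station import sensors, imaging, workorder, r gives the robot as it stands.
- The arm moves only by the tool apply_moves, never from a script. Its argument "steps" is one flat list of numbers, 6 for each row, row after row: the shift along the tool's x, y, z each as a share of 50 cm, from -1 to 1, then the turn, a rotation vector about the tool's x, y, z each as a share of pi/4 rad, from -1 to 1. In form: [tx, ty, tz, wx, wy, wz, tx, ty, tz, wx, wy, wz, ...]. A call has 1 to 12 rows; each row is the pose to reach, as a shift and turn from the pose commanded when the call began, along the tool's axes at that moment; what a row does not reach only later rows make up. A row lasts 1/8 s, in which the tool goes at most 62.5 mm and 10.7 degrees, less where a joint would pass 70% of its speed; a pose out of reach is approached as far as the arm can. A call with a number of a shift or a turn outside -1 to 1 is refused whole. A call with a gripper value outside its range is refused whole. "claw" is the opening, from -1 (shut) to 1 (fully open), set as the call begins (left out, the last holds). The fingers move at their own pace and stop on an object; "grip_force" is the grip in N (left out, the last holds). Time passes only in rows, so rows that repeat a pose let the fingers close. It gives the time, the measured TCP pose, the force, the opening and the grip force at its end, in the units of the state.
- sensors.get_state(): the state, without advancing time (a new reading comes with each control period).
- imaging.grab_frame(name): name is "side" or "top"; returns (picture, depth): 420x560x3 uint8, red, green, blue; 420x560 float32, m along the optical axis (not along the pixel's ray), 0 where there is no reading.
- imaging.camera_model(name): a dict with "fovy" (degrees; the focal length in pixels is half the picture's height over the tangent of half this angle, whatever the lens; pixels are square), "cx", "cy" (the principal point, pixels), "dist_coeffs" ([k1, k2, p1, p2, k3] as OpenCV has them; the pictures are not rectified), "R" (3x3) and "t" (3): a world point X has camera coordinates R X + t. Camera axes: x right, y down, z forward; pixel columns grow to the right and rows downward; lengths in m; the calibration is good to about 2 mm. A picture is of the moment at which its call begins. camera_model takes no time and is no camera call.
- workorder.job_done(): hands the job in; it is judged then, once.
The state is a dict: "clock": time; "q": joint angles; "joint_velocities": joint speeds; "tau": joint torques, N m; "ee_pos": TCP position; "eef_rot": TCP orientation; "contact_force": force on the tool from outside, world axes, zero at the start; "wrist_torque": the same for the moment, N m; "width": opening from 0.0 (shut) to 1.0 (fully open); "gripper_force": force on a finger pad.
Only numpy, scipy, OpenCV 4.12 (cv2) and the standard library are available. Lean on these libraries where they do the work, as an engineer would, in place of code of your own. Each camera call takes 0.05 s, during which the arm holds its last target. There are 200 camera calls.

## Working session

There is one attempt and no reset: what is moved stays moved. The work goes in short steps, Python scripts to look and compute and a tool call to move; the robot and the scene stay as the last step left them, time stands still between calls to the robot, and variables do not carry over. Pictures are saved under pics/ and viewed, at most 10 in all, crops included, and the job is handed in when it is done.

Besides the shell and the picture viewer there is one more tool, called as name(argument=value, ...) on one line, values as JSON. apply_moves: Moves the arm, as the interface text tells. Its arguments: {"type":"object","properties":{"steps":{"type":"array"},"claw":{"type":"number"},"grip_force":{"type":"number"}},"required":["steps"]}

```bash
mkdir -p pics
cat > h.py <<'E'
import numpy as np, cv2
from station import sensors, imaging, workorder, r
def cam(n):
    c=imaging.camera_model(n); f=210/np.tan(np.radians(c["fovy"])/2)
    K=np.array([[f,0,c["cx"]],[0,f,c["cy"]],[0,0,1.]])
    return K,np.array(c["dist_coeffs"],float),np.array(c["R"]),np.array(c["t"])
def ray(n,uv):
    K,d,R,t=cam(n); p=cv2.undistortPoints(np.array(uv,float).reshape(-1,1,2),K,d).reshape(-1,2)
    return -R.T@t,(np.c_[p,np.ones(len(p))])@R
def onplane(n,uv,z):
    o,d=ray(n,uv); return o+d*((z-o[2])/d[:,2])[:,None]
def cloud(n,dep):
    v,u=np.mgrid[0:420,0:560]; o,d=ray(n,np.stack([u,v],-1).reshape(-1,2))
    return (o+d*dep.reshape(-1,1)).reshape(420,560,3)
def proj(n,X):
    K,d,R,t=cam(n); return cv2.projectPoints(np.array(X,float).reshape(-1,1,3),cv2.Rodrigues(R)[0],t,K,d)[0].reshape(-1,2)
def save(p,img): cv2.imwrite(p,img[:,:,::-1])
E
python3 - <<'E'
from h import *
for n in("top","side"):
    p,d=imaging.grab_frame(n); save(f"pics/{n}0.png",p); np.savez(f"{n}0.npz",p=p,d=d)
    K,D,R,t=cam(n); print(n,-R.T@t,R[2],D,(d==0).mean())
s=sensors.get_state(); print(s["clock"],s["ee_pos"],s["eef_rot"],s["width"],r.tcp_to_tips)
E
```

```text
top [-0.46241504  0.03183972  1.40205505] [ 0.61890491 -0.03535806 -0.78466968] [-0.02163466  0.          0.          0.          0.        ] 0.004149659863945578
side [-0.44440754  0.72953393  1.24366047] [ 0.59154113 -0.43868572 -0.67648646] [-0.0684448  0.         0.         0.         0.       ] 0.011160714285714286
0.1 [0.19547091 0.61928887 0.21306248] [-3.13984068e+00  1.27236608e-04  2.83593038e+00] 1.0040740958497267 0.008
```

View pics/top0.png

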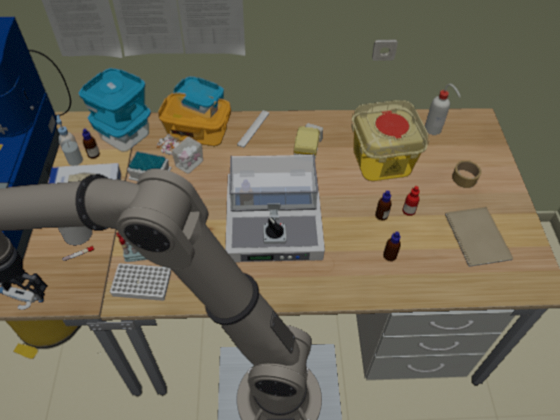

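View pics/side0.png

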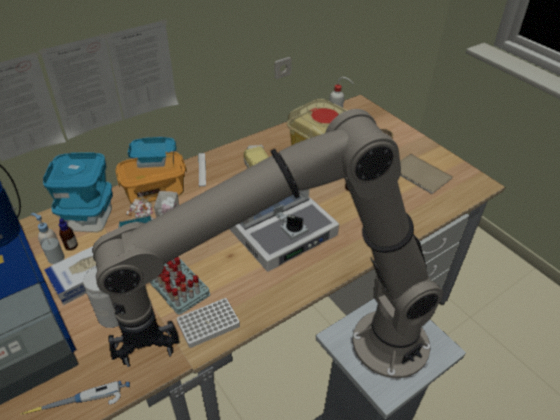

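The top view shows the incubator at about (275,205) with its knob at (275,229). The candidates for the bottles are:
- amber with purple cap at (384,206)
- amber with purple cap at (392,247)
- red at (412,200)
- amber at the far left (90,145)

The first two fit, being amber and right of the incubator. I'll confirm that in a crop and measure.

Run:
```python
from h import *
z=np.load("top0.npz"); p,d=z["p"],z["d"]
save("pics/crop1.png",cv2.resize(p[145:275,215:435],None,fx=3.6,fy=3.6,interpolation=cv2.INTER_CUBIC))
C=cloud("top",d)
hsv=cv2.cvtColor(p,cv2.COLOR_RGB2HSV)
# purple caps
m=((hsv[...,0]>112)&(hsv[...,0]<150)&(hsv[...,1]>90)&(hsv[...,2]>40)).astype(np.uint8)
n,l,st,ce=cv2.connectedComponentsWithStats(m)
for i in range(1,n):
    if st[i,4]>8 and ce[i][0]>200 and ce[i][1]>100: print("cap",ce[i].round(1),st[i],np.median(C[l==i],0).round(3),onplane("top",[ce[i]],.12).round(3))
# bottle depth points
for u0,u1,v0,v1 in((370,402,185,225),(380,405,228,265)):
    q=C[v0:v1,u0:u1].reshape(-1,3); q=q[(q[:,2]>.02)&(q[:,2]<.15)]; print(len(q),q.min(0).round(3),q.max(0).round(3), q.mean(0).round(3))
    b=q[(q[:,2]>.02)&(q[:,2]<.08)]
    A=np.c_[2*b[:,:2],np.ones(len(b))]; s=np.linalg.lstsq(A,(b[:,:2]**2).sum(1),rcond=None)[0]; print("circle",s[:2].round(4),np.sqrt(s[2]+s[:2]@s[:2]).round(4))
    t=q[q[:,2]>.115]; print("top",t.mean(0).round(4),len(t))
# incubator: white top plane z~.065
P=C.reshape(-1,3); u=np.tile(np.arange(560),420); v=np.repeat(np.arange(420),560)
s=(u>215)&(u<335)&(v>140)&(v<275)&(abs(P[:,2]-.065)<.006)
q=P[s]; rc=cv2.minAreaRect((q[:,:2]).astype(np.float32)); print("rect",rc,cv2.boxPoints(rc).round(3).tolist())
s=(u>215)&(u<335)&(v>140)&(v<275)&(P[:,2]>.118)&(P[:,0]<.62); print("knob",P[s].mean(0),P[s].min(0),P[s].max(0),s.sum())
cv2.imwrite("hmap.png",0*d)
np.set_printoptions(linewidth=250)
print((C[150:262:6,220:330:6,2]*1000).round().astype(int))
```

```text
cap [386.2 196.4] [382 191   9  11  71] [ 0.585 -0.36   0.112] [[ 0.578 -0.358  0.12 ]]
cap [395.1 237.6] [391 232   9  11  73] [ 0.427 -0.362  0.11 ] [[ 0.421 -0.359  0.12 ]]
315 [ 0.565 -0.384  0.021] [ 0.608 -0.339  0.135] [ 0.582 -0.359  0.074]
circle [ 0.5897 -0.3616] 0.0193
top [ 0.5883 -0.3621  0.1225] 34
343 [ 0.407 -0.384  0.02 ] [ 0.45  -0.342  0.136] [ 0.423 -0.36   0.075]
circle [ 0.4317 -0.3637] 0.0195
top [ 0.4313 -0.3641  0.1242] 36
rect ((0.6500497460365295, -0.006924748420715332), (0.30739206075668335, 0.4787408113479614), 88.02887725830078) [[0.4059999883174896, -0.15199999511241913], [0.8840000033378601, -0.16899999976158142], [0.8949999809265137, 0.1379999965429306], [0.41600000858306885, 0.1550000011920929]]
knob [0.4238309  0.02053757 0.29413303] [-0.46241504 -0.13963526  0.1180016 ] [0.61998467 0.1317951  1.40205505] 2431
[[   3    3   -4   -1    3    2    5   -2    0    5    7    5    6   47   57   59   63    1    2]
 [  -2   -3  158  155  156  160  162  158  162  159  150  155  160  158  162  159    0    6    0]
 [   9    3  159  157  158  160  157  157  160 
[... 1037 characters left out ...]
   68   67   68   71   74   69   71   92  116  123   67   74   67   71   65   70   -1   -4]
 [   6   62   60   68   64 1402   66   67   90   99   97   64   71   68   65   67   70   65    0]
 [   3   71   70   66   68   66   69   65   83   83   86   68   68   68   64   71   65   70    3]
 [ 641   68   72   66   61   67   69   69   69   67   68   67   66   66   72   62   70   68    3]
 [ 640  618   62   60   60   62   64   61   61   62   58   59   58   58   56   56   54   50    3]
 [ 638  619  583   35   38   36   30   37   30   29   29   29   23   24   26   22   21   22    2]][ WARN:0@0.249] global loadsave.cpp:1063 imwrite_ Unsupported depth image for selected encoder is fallbacked to CV_8U.
```

View pics/crop1.png

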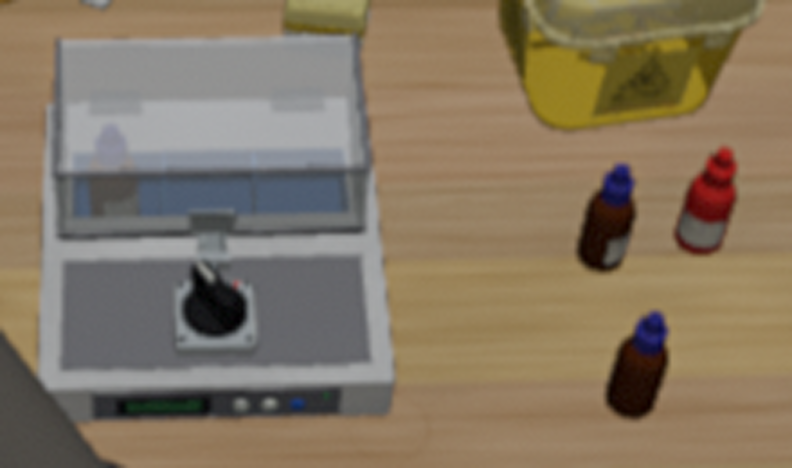

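Confirmed: the amber bottles at (384,206) and (392,247) are the targets, with the red look-alike beside them at (412,200). Next I fit the incubator pose and the knob bar direction.

```bash
python3 - <<'E' 2>&1
from h import *
z=np.load("top0.npz"); p,d=z["p"],z["d"]
C=cloud("top",d); P=C.reshape(-1,3)
c=onplane("top",[[226.7,252.8],[324.2,251.4]],.065); print("front corners",c.round(4),np.linalg.norm(c[1]-c[0]))
# side edges of top panel z in .058-.072
hs=[]
m=(abs(C[...,2]-.066)<.012)&(C[...,0]<.6)
L=[];R=[]
for v in range(215,250,2):
    us=np.where(m[v,215:335])[0]+215
    L.append(onplane("top",[[us.min()-.5,v]],.065)[0]); R.append(onplane("top",[[us.max()+.5,v]],.065)[0])
for nm,q in(("L",L),("R",R)):
    q=np.array(q); k=np.polyfit(q[:,0],q[:,1],1); print(nm,k.round(4),np.polyval(k,.5).round(4), (q[:,1]-np.polyval(k,q[:,0])).std().round(4))
# hood top z=.156
m=(abs(C[...,2]-.157)<.012)&(C[...,0]<.9)&(C[...,0]>.5)&(abs(C[...,1])<.2)
q=C[m]; rc=cv2.minAreaRect(q[:,:2].astype(np.float32)); print("hood",rc)
# knob
m=(C[...,2]>.108)&(C[...,2]<.135)&(C[...,0]<.6)&(C[...,0]>.44)&(abs(C[...,1])<.1)
q=C[m]; vs,us=np.where(m); 
for a in zip(us,vs,q.round(3).tolist()): print(a)
h=p[215:245,255:300]; hv=cv2.cvtColor(h,cv2.COLOR_RGB2HSV)
save("pics/knob.png",cv2.resize(h,None,fx=14,fy=14,interpolation=cv2.INTER_CUBIC))
E
```

```text
front corners [[ 0.417   0.1395  0.065 ]
 [ 0.4144 -0.153   0.065 ]] 0.29244982342352666
L [0.0113 0.1401] 0.1457 0.0009
R [-0.0019 -0.1527] -0.1536 0.0009
hood ((0.650859534740448, -0.003908514976501465), (0.271898478269577, 0.17070358991622925), 89.87260437011719)
(np.int64(240), np.int64(196), [0.58, 0.098, 0.133])
(np.int64(243), np.int64(196), [0.578, 0.089, 0.135])
(np.int64(253), np.int64(196), [0.579, 0.058, 0.134])
(np.int64(268), np.int64(196), [0.578, 0.012, 0.133])
(np.int64(269), np.int64(196), [0.58, 0.009, 0.13])
(np.int64(282), np.int64(196), [0.577, -0.031, 0.133])
(np.int64(283), np.int64(196), [0.576, -0.034, 0.134])
(np.int64(284), np.int64(196), [0.575, -0.037, 0.135])
(np.int64(287), np.int64(196), [0.577, -0.046, 0.132])
(np.int64(288), np.int64(196), [0.577, -0.05, 0.132])
(np.int64(290), np.int64(196), [0.576, -0.056, 0.133])
(np.int64(291), np.int64(196), [0.575, -0.059, 0.134])
(np.int64(293), np.int64(196), [0.578, -0.065, 0.131])
(np.int64(297), np.int64(196), [0.576, -0.077, 0.133])
(np.int64(298), np.int64(196), [0.575, -0.08, 0.134])
(np.int64(299), np
[... 23974 characters left out ...]
), np.int64(231), [0.458, -0.006, 0.115])
(np.int64(276), np.int64(231), [0.455, -0.009, 0.119])
(np.int64(277), np.int64(231), [0.456, -0.012, 0.117])
(np.int64(278), np.int64(231), [0.455, -0.015, 0.118])
(np.int64(279), np.int64(231), [0.459, -0.018, 0.113])
(np.int64(280), np.int64(231), [0.454, -0.021, 0.119])
(np.int64(276), np.int64(232), [0.457, -0.009, 0.111])
(np.int64(277), np.int64(232), [0.455, -0.012, 0.114])
(np.int64(278), np.int64(232), [0.451, -0.015, 0.118])
(np.int64(279), np.int64(232), [0.458, -0.018, 0.11])
(np.int64(280), np.int64(232), [0.458, -0.021, 0.109])
(np.int64(277), np.int64(233), [0.451, -0.012, 0.113])
(np.int64(279), np.int64(233), [0.455, -0.018, 0.109])
```

View pics/knob.png

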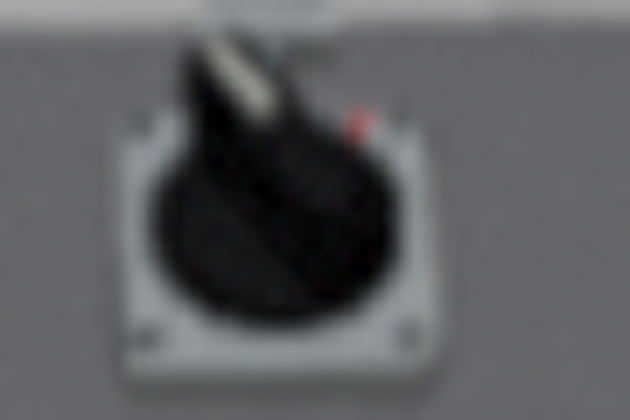

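The knob crop shows the white home mark at the upper-left end of the bar and the red stop mark upper-right, clockwise of it. From the depth points, the bar runs from (0.500,0.008) to (0.456,-0.019), so its yaw is about 0.58. The incubator is at about (0.577,-0.0045) with yaw near 0, and front edge, side edges, hood and knob all agree. I move over the knob next.

```bash
cat >> h.py <<'E'
from scipy.spatial.transform import Rotation as Ro
def go(P,yaw,cmd=None,c_yaw=None):
    s=sensors.get_state(); p=np.array(s["ee_pos"]) if cmd is None else np.array(cmd)
    R=Ro.from_euler("xyz",s["eef_rot"]) if c_yaw is None else Ro.from_euler("xyz",[np.pi,0,c_yaw])
    T=Ro.from_euler("xyz",[np.pi,0,yaw])
    a=R.as_matrix().T@(np.array(P)-p)/.5; w=(R.inv()*T).as_rotvec()/(np.pi/4)
    print("t",a.round(4),"w",w.round(4),"dist",np.linalg.norm(np.array(P)-p).round(3),"rot rows",(np.linalg.norm(w)*45/10.7).round(1))
E
python3 - <<'E'
from h import *
go([.196,.62,.32],2.836)
go([.33,.33,.32],2.836-.785)
z=np.load("top0.npz"); C=cloud("top",z["d"])
q=C[185:220,402:424].reshape(-1,3); q=q[(q[:,2]>.02)&(q[:,2]<.15)]; print("red",q.min(0),q.max(0))
E
```

```text
t [-0.0006  0.0013 -0.2139] w [-0.0022  0.0002 -0.0001] dist 0.107 rot rows 0.0
t [-0.4307 -0.4712 -0.213 ] w [-0.0021  0.001   0.9994] dist 0.336 rot rows 4.2
red [ 0.58222054 -0.47751424  0.02003607] [ 0.62633645 -0.43271596  0.13553462]
```

apply_moves(steps=[0, 0, -0.12, 0, 0, 0, 0, 0, -0.215, 0, 0, 0.0, -0.09, -0.095, -0.215, 0, 0, 0.2, -0.18, -0.19, -0.215, 0, 0, 0.4, -0.27, -0.285, -0.215, 0, 0, 0.6, -0.36, -0.38, -0.215, 0, 0, 0.8, -0.43, -0.47, -0.215, 0, 0, 0.98, -0.43, -0.47, -0.215, 0, 0, 0.98], claw=1)

```text
clock: 1.1
ee_pos: [0.3323, 0.3261, 0.3216]
eef_rot: [-3.142, 0.0, 2.057]
contact_force: [0.2, 0.3, 0.4]
width: 1.001
gripper_force: 0.0
```

Run:
```python
from h import *
s=sensors.get_state(); print(s["clock"],s["ee_pos"],s["eef_rot"],np.round(s["q"],3),s["contact_force"])
go([.478,-.005,.24],1.3)
```

```text
1.1 [0.33231414 0.3260771  0.32163374] [-3.14155833e+00  3.95414061e-04  2.05730061e+00] [-1.16  -0.011  0.29   1.798  0.004  1.355 -0.384] [0.15594843 0.26885028 0.41459703]
t [-0.7215 -0.052   0.1636] w [1.000e-04 5.000e-04 9.642e-01] dist 0.371 rot rows 4.1
```

apply_moves(steps=[-0.12, -0.01, 0, 0, 0, 0.18, -0.24, -0.02, 0.02, 0, 0, 0.36, -0.36, -0.03, 0.05, 0, 0, 0.54, -0.48, -0.04, 0.08, 0, 0, 0.72, -0.6, -0.045, 0.12, 0, 0, 0.9, -0.72, -0.052, 0.163, 0, 0, 0.965, -0.72, -0.052, 0.163, 0, 0, 0.965])

```text
clock: 1.98
ee_pos: [0.478, -0.0022, 0.2386]
eef_rot: [-3.14, 0.004, 1.301]
contact_force: [-0.3, -0.1, 0.2]
width: 1.0
gripper_force: 0.0
```

Run:
```python
from h import *
s=sensors.get_state(); print(s["clock"],s["ee_pos"],s["eef_rot"],np.round(s["q"],3),s["contact_force"])
go([.478,-.005,.18],.58)
```

```text
1.975 [ 0.47802058 -0.00220856  0.23855825] [-3.14001712  0.00369029  1.30086423] [-0.755  0.079  0.712  1.911 -0.053  1.174 -0.294] [-0.26524212 -0.14846152  0.2035914 ]
t [-0.005   0.0016  0.1171] w [-2.000e-04  5.200e-03  9.178e-01] dist 0.059 rot rows 3.9
```

apply_moves(steps=[0, 0, 0.03, 0, 0, 0.2, 0, 0, 0.06, 0, 0, 0.42, 0, 0, 0.09, 0, 0, 0.64, -0.005, 0.002, 0.117, 0, 0.005, 0.86, -0.005, 0.002, 0.117, 0, 0.005, 0.918, -0.005, 0.002, 0.117, 0, 0.005, 0.918])

```text
clock: 2.72
ee_pos: [0.4785, 0.0012, 0.1814]
eef_rot: [-3.14, -0.004, 0.591]
contact_force: [-0.5, 0.6, -0.4]
width: 1.001
gripper_force: 0.0
```

Run:
```python
from h import *
p,d=imaging.grab_frame("top"); np.savez("top1.npz",p=p,d=d)
p2,d2=imaging.grab_frame("side")
a=cv2.resize(p[190:260,235:325],None,fx=4.4,fy=4.4,interpolation=cv2.INTER_CUBIC)
u,v=proj("side",[.478,-.005,.15])[0].astype(int)
b=cv2.resize(p2[v-35:v+35,u-45:u+45],None,fx=4.4,fy=4.4,interpolation=cv2.INTER_CUBIC)
save("pics/knob2.png",np.hstack([a,b]))
s=sensors.get_state(); print(s["clock"],s["ee_pos"],s["eef_rot"],np.round(s["q"],3),s["contact_force"])
go([.478,-.005,.107],.58)
```

```text
2.825 [0.47870589 0.00059121 0.18163423] [-3.13989974 -0.00410626  0.59028787] [-0.784  0.154  0.772  1.99  -0.128  1.042 -0.934] [-0.24253098  0.59972141 -1.03567843]
t [-0.008   0.0088  0.1492] w [-0.0022 -0.0052  0.0131] dist 0.075 rot rows 0.1
```

View pics/knob2.png

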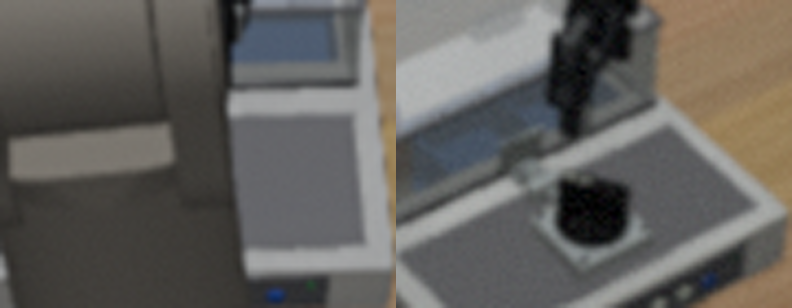

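The side view shows the fingers above the knob with the bar in line between them; the arm hides the knob in the top view. I descend next.

apply_moves(steps=[-0.004, 0.005, 0.04, -0.002, -0.005, 0.013, -0.008, 0.01, 0.08, -0.002, -0.005, 0.013, -0.008, 0.01, 0.12, -0.002, -0.005, 0.013, -0.008, 0.01, 0.149, -0.002, -0.005, 0.013, -0.008, 0.01, 0.149, -0.002, -0.005, 0.013, -0.008, 0.01, 0.149, -0.002, -0.005, 0.013])

```text
clock: 3.58
ee_pos: [0.4788, -0.0067, 0.1076]
eef_rot: [3.141, -0.001, 0.577]
contact_force: [-0.5, -0.3, 0.5]
width: 1.0
gripper_force: 0.0
```

Run:
```python
from h import *
s=sensors.get_state(); print(s["clock"],s["ee_pos"],s["eef_rot"],np.round(s["joint_velocities"],3),s["contact_force"])
go([.478,-.005,.107],.58)
```

```text
3.575 [ 0.47878644 -0.00672196  0.10755432] [ 3.14099468e+00 -8.02576672e-04  5.77374367e-01] [-0.002 -0.007  0.005 -0.006 -0.002 -0.001 -0.   ] [-0.48442563 -0.26730063  0.50667913]
t [ 0.0006 -0.0037  0.0011] w [ 0.0008 -0.001  -0.0033] dist 0.002 rot rows 0.0
```

Close on the bar.

apply_moves(steps=[0, -0.003, 0, 0, 0, 0, 0, -0.003, 0, 0, 0, 0, 0, -0.003, 0, 0, 0, 0, 0, -0.003, 0, 0, 0, 0, 0, -0.003, 0, 0, 0, 0, 0, -0.003, 0, 0, 0, 0, 0, -0.003, 0, 0, 0, 0, 0, -0.003, 0, 0, 0, 0], claw=-1, grip_force=60)

```text
clock: 4.58
ee_pos: [0.4759, -0.0031, 0.1074]
eef_rot: [-3.136, 0.001, 0.578]
contact_force: [-5.0, 4.9, 9.6]
width: 0.151
gripper_force: 58.6
```

Run:
```python
from h import *
s=sensors.get_state(); print(s["clock"],s["ee_pos"],s["eef_rot"],s["width"],s["gripper_force"],s["contact_force"],s["wrist_torque"])
```

```text
4.575 [ 0.47587062 -0.00308818  0.10736864] [-3.13620446e+00  1.38666610e-03  5.78428975e-01] 0.15117276861923004 58.604791320394725 [-5.04683042  4.85309024  9.57205008] [1.09064025 1.205907   0.02311789]
```

apply_moves(steps=[0, -0.006, -0.003, 0, 0, 0, 0, -0.006, -0.003, 0, 0, 0.12, 0, -0.006, -0.003, 0, 0, 0.24, 0, -0.006, -0.003, 0, 0, 0.36, 0, -0.006, -0.003, 0, 0, 0.48, 0, -0.006, -0.003, 0, 0, 0.6, 0, -0.006, -0.003, 0, 0, 0.72, 0, -0.006, -0.003, 0, 0, 0.8, 0, -0.006, -0.003, 0, 0, 0.8])

```text
clock: 5.7
ee_pos: [0.4752, -0.0016, 0.1077]
eef_rot: [-3.141, 0.001, -0.049]
contact_force: [2.1, 5.4, -8.7]
width: 0.146
gripper_force: 59.8
```

Run:
```python
from h import *
s=sensors.get_state(); print(s["clock"],s["ee_pos"],s["eef_rot"],np.round(s["q"],3),s["width"],s["gripper_force"],s["contact_force"],s["wrist_torque"])
```

```text
5.7 [ 0.4752226  -0.00159685  0.10768565] [-3.14102146e+00  9.95310574e-04 -4.94050067e-02] [-0.836  0.304  0.883  2.076 -0.302  0.893 -1.403] 0.14590804125894344 59.757038983516395 [ 2.11079561  5.37550756 -8.73709723] [ 1.029119   -0.39712217  0.13877825]
```

apply_moves(steps=[0, 0, 0, 0, 0, 0.12, 0, 0, 0, 0, 0, 0.24, 0, 0, 0, 0, 0, 0.36, 0, 0, 0, 0, 0, 0.48, 0, 0, 0, 0, 0, 0.6, 0, 0, 0, 0, 0, 0.7, 0, 0, 0, 0, 0, 0.8, 0, 0, 0, 0, 0, 0.8, 0, 0, 0, 0, 0, 0.8, 0, 0, 0, 0, 0, 0.8, 0, 0, 0, 0, 0, 0.8])

```text
clock: 7.08
ee_pos: [0.4756, -0.0002, 0.1077]
eef_rot: [-3.14, 0.002, -0.675]
contact_force: [2.1, 6.6, -9.9]
width: 0.147
gripper_force: 60.9
```

Run:
```python
from h import *
s=sensors.get_state(); print(s["clock"],s["ee_pos"],s["eef_rot"],np.round(s["q"],3),s["width"],s["gripper_force"],s["contact_force"],s["wrist_torque"])
p2,d2=imaging.grab_frame("side"); save("pics/side_turn.png",cv2.resize(p2[110:320,180:400],None,fx=2.8,fy=2.8))
```

```text
7.075 [ 4.75647426e-01 -2.39787371e-04  1.07727304e-01] [-3.14025588e+00  1.78288617e-03 -6.74534765e-01] [-0.947  0.364  1.038  2.077 -0.4    0.914 -1.932] 0.14676595134349218 60.87471432052553 [ 2.07526365  6.55328062 -9.90925972] [ 1.42426422 -0.68229845  0.58031842]
```

View pics/side_turn.png

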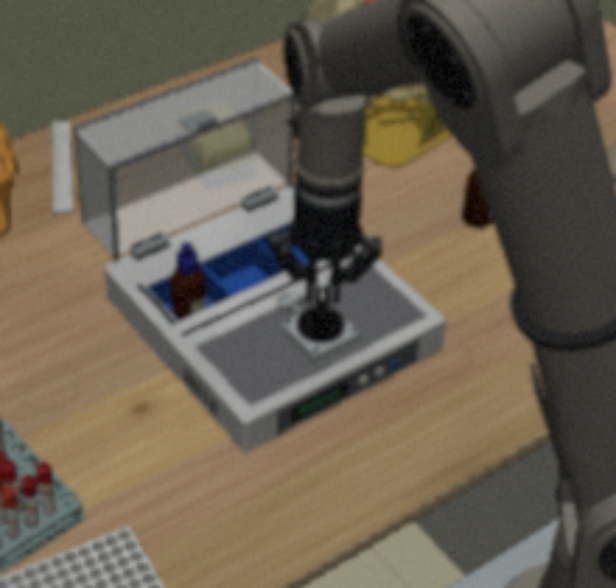

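The hood already stands open and wrist torque rose to 0.58 N m, so the knob is on its stop. I'll release and then lift.

apply_moves(steps=[0, 0, 0, 0, 0, 0.76, 0, 0, 0, 0, 0, 0, 0, 0, 0, 0, 0, 0, 0, 0, 0, 0, 0, 0, 0, 0, 0, 0, 0, 0, 0, 0, 0, 0, 0, 0, 0, 0, 0, 0, 0, 0], claw=1)

```text
clock: 8.0
ee_pos: [0.4757, -0.0031, 0.1084]
eef_rot: [3.141, -0.0, -0.68]
contact_force: [0.2, 0.1, 0.3]
width: 1.0
gripper_force: 0.0
```

My first row carried a stray turn of 0.76, but it lasted one row against the stop and did no harm. Lifting now.

apply_moves(steps=[0, 0, -0.06, 0, 0, 0, 0, 0, -0.14, 0, 0, 0, 0, 0, -0.24, 0, 0, 0, 0, 0, -0.34, 0, 0, 0, 0, 0, -0.34, 0, 0, 0, 0, 0, -0.34, 0, 0, 0])

```text
clock: 8.75
ee_pos: [0.4752, -0.0027, 0.2778]
eef_rot: [3.141, 0.001, -0.679]
contact_force: [-0.1, 0.5, -0.5]
width: 0.999
gripper_force: 0.0
```

Run:
```python
from h import *
s=sensors.get_state(); print(s["clock"],s["ee_pos"],s["eef_rot"],np.round(s["q"],3),s["contact_force"])
go([.44,-.2,.278],-.68+.785)
```

```text
8.75 [ 0.47515802 -0.00267704  0.27782614] [ 3.14122154e+00  1.17452262e-03 -6.79188905e-01] [-1.286  0.067  1.271  1.865 -0.068  1.258 -2.244] [-0.11074098  0.46543555 -0.52909378]
t [ 0.1932  0.3512 -0.0004] w [-1.000e-04  1.600e-03 -9.985e-01] dist 0.2 rot rows 4.2
```

apply_moves(steps=[0.03, 0.05, 0, 0, 0, -0.2, 0.07, 0.12, 0, 0, 0, -0.4, 0.11, 0.2, 0, 0, 0, -0.6, 0.15, 0.28, 0, 0, 0, -0.8, 0.193, 0.35, 0, 0, 0, -1, 0.193, 0.35, 0, 0, 0, -1])

```text
clock: 9.5
ee_pos: [0.4383, -0.2028, 0.2769]
eef_rot: [3.14, 0.004, 0.1]
contact_force: [-0.1, 0.9, -0.2]
width: 1.005
gripper_force: 0.0
```

Run:
```python
from h import *
s=sensors.get_state(); print(s["clock"],s["ee_pos"],s["eef_rot"],np.round(s["q"],3),s["contact_force"])
go([.5,-.3,.278],.1+.785)
```

```text
9.5 [ 0.43832296 -0.20283133  0.27688805] [3.14000867 0.004286   0.10040572] [-0.84   0.135  1.304  1.85  -0.133  1.261 -0.968] [-0.13601934  0.88783008 -0.15724524]
t [ 0.1032  0.2057 -0.0023] w [-2.00e-04  6.00e-03 -9.99e-01] dist 0.115 rot rows 4.2
```

apply_moves(steps=[0.02, 0.04, 0, 0, 0.005, -0.2, 0.04, 0.08, 0, 0, 0.005, -0.4, 0.06, 0.12, 0, 0, 0.005, -0.6, 0.08, 0.16, 0, 0, 0.005, -0.8, 0.1, 0.2, 0, 0, 0.005, -0.95, 0.1, 0.2, 0, 0, 0.005, -1])

```text
clock: 10.25
ee_pos: [0.4999, -0.2952, 0.2761]
eef_rot: [-3.139, -0.0, 0.889]
contact_force: [-0.5, 0.2, -0.4]
width: 0.999
gripper_force: 0.0
```

Run:
```python
from h import *
s=sensors.get_state(); print(s["clock"],s["ee_pos"],s["eef_rot"],np.round(s["q"],3),s["contact_force"])
go([.588,-.362,.2],1.57)
p,d=imaging.grab_frame("top"); save("pics/top2.png",p); np.savez("top2.npz",p=p,d=d)
```

```text
10.25 [ 0.49987765 -0.29519381  0.27608992] [-3.13945648e+00 -3.30221895e-04  8.88915180e-01] [-0.283  0.359  0.977  1.638 -0.307  1.311  0.063] [-0.49774139  0.21559336 -0.3951577 ]
t [0.0073 0.2214 0.1517] w [-0.0025 -0.0013 -0.8672] dist 0.134 rot rows 3.6
```

View pics/top2.png

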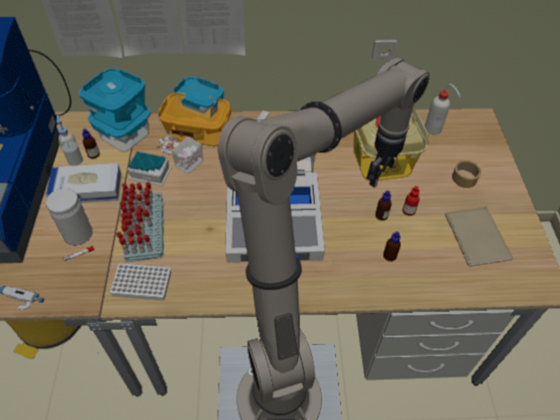

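The incubator is open and both bottles are untouched, at (384,206) and (392,247). The gripper is behind them and clear. Go above the far bottle.

apply_moves(steps=[0, 0.04, 0.0, 0, 0, -0.2, 0, 0.09, 0.03, 0, 0, -0.4, 0.004, 0.14, 0.06, 0, 0, -0.6, 0.007, 0.19, 0.1, 0, 0, -0.8, 0.007, 0.22, 0.15, 0, 0, -0.867, 0.007, 0.22, 0.15, 0, 0, -0.867, 0.007, 0.22, 0.15, 0, 0, -0.867])

```text
clock: 11.18
ee_pos: [0.5886, -0.3597, 0.2041]
eef_rot: [3.139, -0.002, 1.571]
contact_force: [0.2, 0.2, 0.1]
width: 1.0
gripper_force: 0.0
```

Run:
```python
from h import *
s=sensors.get_state(); print(s["clock"],s["ee_pos"],s["eef_rot"],np.round(s["q"],3),s["contact_force"])
go([.588,-.362,.069],1.57)
z=np.load("top0.npz"); C=cloud("top",z["d"])
# refine bottles with fixed radius: camera-facing fit
from scipy.optimize import least_squares
for u0,u1,v0,v1 in((370,402,185,225),(380,405,228,265)):
    q=C[v0:v1,u0:u1].reshape(-1,3); b=q[(q[:,2]>.02)&(q[:,2]<.08)][:,:2]
    print(least_squares(lambda c:np.hypot(*(b-c).T)-.0225,b.mean(0)+[.015,0],loss="soft_l1",f_scale=.003).x)
```

```text
11.175 [ 0.58862788 -0.35968177  0.20411164] [ 3.13877140e+00 -1.86882655e-03  1.57109402e+00] [ 0.019  0.574  0.724  1.456 -0.392  1.257  0.785] [0.17182974 0.19846341 0.10987052]
t [-0.0051 -0.002   0.2702] w [ 0.0036 -0.0024  0.0014] dist 0.135 rot rows 0.0
[ 0.5940526  -0.36295927]
[ 0.43528649 -0.36559684]
```

apply_moves(steps=[-0.004, 0.002, 0.08, 0, 0, 0, -0.004, 0.002, 0.16, 0, 0, 0, -0.004, 0.002, 0.22, 0, 0, 0, -0.004, 0.002, 0.255, 0, 0, 0, -0.004, 0.002, 0.27, 0, 0, 0, -0.004, 0.002, 0.27, 0, 0, 0, -0.004, 0.002, 0.27, 0, 0, 0])

```text
clock: 12.05
ee_pos: [0.5913, -0.3627, 0.0702]
eef_rot: [3.136, -0.0, 1.572]
contact_force: [0.4, -0.6, 0.4]
width: 1.0
gripper_force: 0.0
```

apply_moves(steps=[0, 0, 0, 0, 0, 0, 0, 0, 0, 0, 0, 0, 0, 0, 0, 0, 0, 0, 0, 0, 0, 0, 0, 0, 0, 0, 0, 0, 0, 0, 0, 0, 0, 0, 0, 0, 0, 0, 0, 0, 0, 0], claw=-1, grip_force=40)

```text
clock: 12.92
ee_pos: [0.591, -0.3624, 0.0695]
eef_rot: [3.137, -0.001, 1.572]
contact_force: [0.1, -0.2, 6.0]
width: 0.497
gripper_force: 40.3
```

Run:
```python
from h import *
s=sensors.get_state(); print(s["clock"],s["ee_pos"],s["eef_rot"],np.round(s["q"],3),s["contact_force"],s["width"],s["gripper_force"])
```

```text
12.925 [ 0.59098237 -0.3624018   0.06947748] [ 3.13721552e+00 -9.41930438e-04  1.57213497e+00] [ 0.061  0.697  0.654  1.575 -0.477  1.03   0.851] [ 0.13938396 -0.24244339  5.96246775] 0.49657396897686407 40.2753871679306
```

apply_moves(steps=[0, 0, -0.04, 0, 0, 0, 0, 0, -0.1, 0, 0, 0, 0, 0, -0.18, 0, 0, 0, 0, 0, -0.26, 0, 0, 0, 0, 0, -0.32, 0, 0, 0, 0, 0, -0.32, 0, 0, 0])

```text
clock: 13.68
ee_pos: [0.5908, -0.3635, 0.232]
eef_rot: [3.134, 0.001, 1.572]
contact_force: [-0.6, -0.4, -1.7]
width: 0.501
gripper_force: 40.9
```

Run:
```python
from h import *
s=sensors.get_state(); print(s["clock"],s["ee_pos"],s["eef_rot"],np.round(s["q"],3),s["contact_force"],s["width"])
go([.636,-.004,.225],1.5708)
p,d=imaging.grab_frame("top"); C=cloud("top",d)
q=C[180:275,340:440].reshape(-1,3); hsv=cv2.cvtColor(p,cv2.COLOR_RGB2HSV)[180:275,340:440].reshape(-1,3)
k=(hsv[:,0]>112)&(hsv[:,0]<150)&(hsv[:,1]>90)&(hsv[:,2]>40); print("purple",np.unique(q[k].round(2),axis=0)[:12])
```

```text
13.675 [ 0.5907808  -0.36354956  0.23201035] [3.13387674e+00 1.22886173e-03 1.57180576e+00] [ 0.021  0.56   0.734  1.416 -0.382  1.303  0.778] [-0.59589344 -0.39943273 -1.70031948] 0.5011903095001947
t [0.719  0.0911 0.0138] w [0.0098 0.0016 0.0013] dist 0.362 rot rows 0.0
purple [[ 0.42 -0.37  0.1 ]
 [ 0.42 -0.37  0.11]
 [ 0.42 -0.36  0.09]
 [ 0.42 -0.36  0.1 ]
 [ 0.42 -0.36  0.11]
 [ 0.42 -0.36  0.12]
 [ 0.42 -0.36  0.13]
 [ 0.42 -0.35  0.11]
 [ 0.43 -0.37  0.1 ]
 [ 0.43 -0.37  0.11]
 [ 0.43 -0.37  0.12]
 [ 0.43 -0.37  0.13]]
```

apply_moves(steps=[0.04, 0.005, 0, 0, 0, 0, 0.12, 0.015, 0, 0, 0, 0, 0.21, 0.027, 0, 0, 0, 0, 0.3, 0.038, 0, 0, 0, 0, 0.39, 0.05, 0, 0, 0, 0, 0.48, 0.061, 0, 0, 0, 0, 0.57, 0.073, 0, 0, 0, 0, 0.65, 0.083, 0, 0, 0, 0, 0.7, 0.09, 0, 0, 0, 0, 0.719, 0.091, 0, 0.01, 0, 0, 0.719, 0.091, 0, 0.01, 0, 0, 0.719, 0.091, 0, 0.01, 0, 0])

```text
clock: 15.22
ee_pos: [0.6345, -0.0046, 0.2292]
eef_rot: [-3.136, -0.0, 1.57]
contact_force: [0.2, -0.6, -1.5]
width: 0.499
gripper_force: 40.9
```

Run:
```python
from h import *
s=sensors.get_state(); print(s["clock"],s["ee_pos"],s["eef_rot"],np.round(s["q"],3),s["contact_force"],s["width"])
go([.636,-.004,.086],1.5708)
p2,d2=imaging.grab_frame("side"); save("pics/side3.png",cv2.resize(p2[110:300,200:380],None,fx=3,fy=3))
```

```text
15.225 [ 0.6344934  -0.00459518  0.22923136] [-3.13632288e+00 -4.61727157e-04  1.56973827e+00] [-0.573  0.445  0.718  1.566 -0.303  1.25   0.193] [ 0.17807362 -0.62774471 -1.49595835] 0.49910573940027697
t [0.0011 0.0045 0.2864] w [-0.0067 -0.0006 -0.0014] dist 0.143 rot rows 0.0
```

View pics/side3.png

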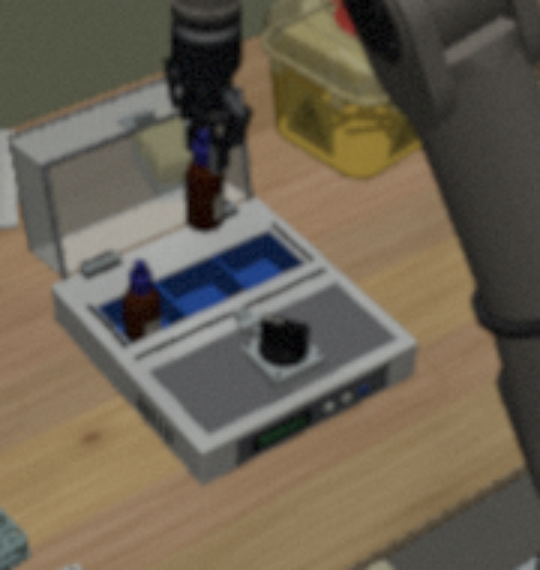

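The bottle hangs upright above the middle cell, the hood is open, and the knob is back home. Lower it gently.

apply_moves(steps=[0, 0.002, 0.05, 0, 0, 0, 0, 0.003, 0.11, 0, 0, 0, 0, 0.003, 0.17, 0, 0, 0, 0, 0.003, 0.21, 0, 0, 0, 0, 0.003, 0.24, 0, 0, 0, 0, 0.003, 0.26, 0, 0, 0, 0, 0.003, 0.275, 0, 0, 0, 0, 0.003, 0.284, 0, 0, 0, 0, 0.003, 0.284, 0, 0, 0, 0, 0.003, 0.284, 0, 0, 0])

```text
clock: 16.52
ee_pos: [0.6363, -0.0025, 0.0879]
eef_rot: [-3.138, -0.002, 1.572]
contact_force: [0.2, -0.1, -0.1]
width: 0.495
gripper_force: 40.9
```

Run:
```python
from h import *
s=sensors.get_state(); print(s["clock"],s["ee_pos"],s["eef_rot"],np.round(s["q"],3),s["contact_force"],s["width"])
```

```text
16.525 [ 0.63625349 -0.00249875  0.08790578] [-3.13788192e+00 -1.62703989e-03  1.57219380e+00] [-0.521  0.579  0.644  1.707 -0.404  0.996  0.271] [ 0.23669772 -0.14563173 -0.08960488] 0.49452599096443217
```

Weight is off the gripper, so the bottle is on the floor. Release and lift.

apply_moves(steps=[0, 0, 0.001, 0, 0, 0, 0, 0, 0.001, 0, 0, 0, 0, 0, 0.001, 0, 0, 0, 0, 0, 0.001, 0, 0, 0, 0, 0, 0.001, 0, 0, 0, 0, 0, 0.001, 0, 0, 0, 0, 0, 0.001, 0, 0, 0], claw=1)

```text
clock: 17.4
ee_pos: [0.6359, -0.0025, 0.0869]
eef_rot: [-3.137, -0.002, 1.572]
contact_force: [-0.4, -0.2, -0.2]
width: 0.999
gripper_force: 0.0
```

apply_moves(steps=[0, 0, -0.03, 0, 0, 0, 0, 0, -0.08, 0, 0, 0, 0, 0, -0.15, 0, 0, 0, 0, 0, -0.23, 0, 0, 0, 0, 0, -0.3, 0, 0, 0, 0, 0, -0.3, 0, 0, 0])

```text
clock: 18.15
ee_pos: [0.6388, -0.0035, 0.2415]
eef_rot: [3.138, -0.002, 1.572]
contact_force: [-0.1, -0.2, 0.6]
width: 1.001
gripper_force: 0.0
```

Run:
```python
from h import *
s=sensors.get_state(); print(s["clock"],s["ee_pos"],s["eef_rot"],np.round(s["q"],3),s["contact_force"],s["width"])
go([.432,-.364,.236],1.5708)
```

```text
18.15 [ 0.63878519 -0.00351516  0.2415182 ] [ 3.13848833e+00 -2.02565657e-03  1.57175823e+00] [-0.575  0.44   0.722  1.546 -0.302  1.267  0.191] [-0.10014948 -0.22140729  0.55748506] 1.0007293811226692
t [-0.7206 -0.4143  0.0083] w [ 0.004  -0.0026  0.0012] dist 0.416 rot rows 0.0
```

apply_moves(steps=[-0.04, -0.02, 0, 0, 0, 0, -0.12, -0.07, 0, 0, 0, 0, -0.21, -0.12, 0, 0, 0, 0, -0.3, -0.17, 0, 0, 0, 0, -0.39, -0.225, 0, 0, 0, 0, -0.48, -0.275, 0.01, 0, 0, 0, -0.57, -0.33, 0.02, 0, 0, 0, -0.65, -0.375, 0.03, 0, 0, 0, -0.7, -0.4, 0.05, 0, 0, 0, -0.721, -0.414, 0.07, 0.004, 0, 0, -0.721, -0.414, 0.07, 0.004, 0, 0, -0.721, -0.414, 0.07, 0.004, 0, 0])

```text
clock: 19.65
ee_pos: [0.4307, -0.3621, 0.2021]
eef_rot: [-3.134, -0.003, 1.574]
contact_force: [1.1, 0.4, -0.8]
width: 1.001
gripper_force: 0.0
```

Run:
```python
from h import *
s=sensors.get_state(); print(s["clock"],s["ee_pos"],s["eef_rot"],np.round(s["q"],3),s["contact_force"],s["width"])
go([.432,-.364,.069],1.5708)
```

```text
19.65 [ 0.43071497 -0.36210107  0.20205809] [-3.13373234e+00 -2.57042978e-03  1.57426513e+00] [-0.044  0.354  0.845  1.774 -0.284  1.15   0.893] [ 1.06494131  0.40796243 -0.81708576] 1.0011689500896868
t [-0.0045  0.0046  0.2661] w [-0.01   -0.0033  0.0044] dist 0.133 rot rows 0.0
```

apply_moves(steps=[-0.004, 0.003, 0.08, -0.01, 0, 0.004, -0.004, 0.003, 0.16, -0.01, 0, 0.004, -0.004, 0.003, 0.22, -0.01, 0, 0.004, -0.004, 0.003, 0.25, -0.01, 0, 0.004, -0.004, 0.003, 0.265, -0.01, 0, 0.004, -0.004, 0.003, 0.265, -0.01, 0, 0.004, -0.004, 0.003, 0.265, -0.01, 0, 0.004])

```text
clock: 20.52
ee_pos: [0.4311, -0.3658, 0.0709]
eef_rot: [3.14, -0.0, 1.569]
contact_force: [-0.3, 0.3, -0.1]
width: 0.998
gripper_force: 0.0
```

apply_moves(steps=[0, 0, 0, 0, 0, 0, 0, 0, 0, 0, 0, 0, 0, 0, 0, 0, 0, 0, 0, 0, 0, 0, 0, 0, 0, 0, 0, 0, 0, 0, 0, 0, 0, 0, 0, 0, 0, 0, 0, 0, 0, 0], claw=-1, grip_force=40)

```text
clock: 21.4
ee_pos: [0.4309, -0.3658, 0.0705]
eef_rot: [3.14, -0.001, 1.569]
contact_force: [-0.2, 0.1, 6.2]
width: 0.496
gripper_force: 40.0
```

apply_moves(steps=[0, 0, -0.04, 0, 0, 0, 0, 0, -0.1, 0, 0, 0, 0, 0, -0.18, 0, 0, 0, 0, 0, -0.26, 0, 0, 0, 0, 0, -0.32, 0, 0, 0, 0, 0, -0.32, 0, 0, 0])

```text
clock: 22.15
ee_pos: [0.431, -0.3667, 0.2324]
eef_rot: [3.137, 0.001, 1.569]
contact_force: [0.3, 0.2, -2.0]
width: 0.493
gripper_force: 40.9
```

Run:
```python
from h import *
s=sensors.get_state(); print(s["clock"],s["ee_pos"],s["eef_rot"],np.round(s["q"],3),s["contact_force"],s["width"])
go([.636,-.088,.226],1.5708)
```

```text
22.15 [ 0.43103814 -0.36669964  0.23244606] [3.13725586e+00 8.62493563e-04 1.56871242e+00] [-0.058  0.324  0.867  1.737 -0.267  1.199  0.879] [ 0.28775748  0.19627072 -2.00237478] 0.4933276706362854
t [0.5583 0.4087 0.0142] w [ 0.0055  0.0011 -0.0027] dist 0.346 rot rows 0.0
```

apply_moves(steps=[0.04, 0.03, 0, 0, 0, 0, 0.11, 0.08, 0, 0, 0, 0, 0.18, 0.132, 0, 0, 0, 0, 0.25, 0.183, 0, 0, 0, 0, 0.32, 0.234, 0, 0, 0, 0, 0.39, 0.285, 0, 0, 0, 0, 0.46, 0.337, 0, 0, 0, 0, 0.52, 0.38, 0, 0, 0, 0, 0.55, 0.403, 0, 0, 0, 0, 0.558, 0.409, 0, 0.005, 0, -0.003, 0.558, 0.409, 0, 0.005, 0, -0.003, 0.558, 0.409, 0, 0.005, 0, -0.003])

```text
clock: 23.65
ee_pos: [0.6344, -0.089, 0.2305]
eef_rot: [-3.137, -0.001, 1.568]
contact_force: [-0.0, -0.3, -1.2]
width: 0.496
gripper_force: 40.9
```

Run:
```python
from h import *
s=sensors.get_state(); print(s["clock"],s["ee_pos"],s["eef_rot"],np.round(s["q"],3),s["contact_force"],s["width"])
go([.636,-.088,.087],1.5708)
```

```text
23.65 [ 0.63438708 -0.08898942  0.23046909] [-3.13744702e+00 -8.77681995e-04  1.56839839e+00] [-0.456  0.465  0.752  1.55  -0.327  1.261  0.342] [-0.01472277 -0.32156831 -1.19115609] 0.49555622156373214
t [0.0017 0.0044 0.2869] w [-0.0053 -0.0011 -0.0031] dist 0.143 rot rows 0.0
```

apply_moves(steps=[0, 0.002, 0.05, 0, 0, 0, 0, 0.003, 0.11, 0, 0, 0, 0, 0.003, 0.17, 0, 0, 0, 0, 0.003, 0.21, 0, 0, 0, 0, 0.003, 0.24, 0, 0, 0, 0, 0.003, 0.26, 0, 0, 0, 0, 0.003, 0.275, 0, 0, 0, 0, 0.003, 0.284, 0, 0, 0, 0, 0.003, 0.285, 0, 0, 0, 0, 0.003, 0.285, 0, 0, 0])

```text
clock: 24.9
ee_pos: [0.6366, -0.0867, 0.0881]
eef_rot: [-3.139, -0.001, 1.571]
contact_force: [-0.6, -0.1, -1.4]
width: 0.495
gripper_force: 41.0
```

Run:
```python
from h import *
s=sensors.get_state(); print(s["clock"],s["ee_pos"],s["eef_rot"],s["contact_force"],s["width"])
```

```text
24.9 [ 0.63662827 -0.08670374  0.08814923] [-3.13852713e+00 -1.46861211e-03  1.57139853e+00] [-0.61862514 -0.07410981 -1.42178456] 0.49457813735812056
```

apply_moves(steps=[0, 0, 0.002, 0, 0, 0, 0, 0, 0.003, 0, 0, 0, 0, 0, 0.004, 0, 0, 0, 0, 0, 0.004, 0, 0, 0])

```text
clock: 25.4
ee_pos: [0.6367, -0.0869, 0.0866]
eef_rot: [-3.139, -0.001, 1.571]
contact_force: [-0.1, -0.2, 4.2]
width: 0.497
gripper_force: 41.7
```

apply_moves(steps=[0, 0, 0, 0, 0, 0, 0, 0, 0, 0, 0, 0, 0, 0, 0, 0, 0, 0, 0, 0, 0, 0, 0, 0, 0, 0, 0, 0, 0, 0, 0, 0, 0, 0, 0, 0, 0, 0, 0, 0, 0, 0], claw=1)

```text
clock: 26.28
ee_pos: [0.6363, -0.0866, 0.0857]
eef_rot: [-3.138, -0.002, 1.571]
contact_force: [0.7, -0.8, 0.8]
width: 1.0
gripper_force: 0.0
```

apply_moves(steps=[0, 0, -0.03, 0, 0, 0, 0, 0, -0.08, 0, 0, 0, 0, 0, -0.15, 0, 0, 0, 0, 0, -0.23, 0, 0, 0, 0, 0, -0.3, 0, 0, 0, -0.08, -0.04, -0.34, 0, 0, 0, -0.17, -0.08, -0.36, 0, 0, 0, -0.26, -0.12, -0.36, 0, 0, 0, -0.35, -0.16, -0.36, 0, 0, 0, -0.44, -0.2, -0.36, 0, 0, 0, -0.5, -0.2, -0.36, 0, 0, 0, -0.5, -0.2, -0.36, 0, 0, 0])

```text
clock: 27.78
ee_pos: [0.5355, -0.3403, 0.267]
eef_rot: [-3.138, 0.001, 1.566]
contact_force: [-0.1, 0.5, -0.6]
width: 1.0
gripper_force: 0.0
```

Run:
```python
from h import *
p,d=imaging.grab_frame("side"); q,e=imaging.grab_frame("top")
for n,i,dd in(("side",p,d),("top",q,e)):
    C=cloud(n,dd); hsv=cv2.cvtColor(i,cv2.COLOR_RGB2HSV)
    m=((hsv[...,0]>112)&(hsv[...,0]<150)&(hsv[...,1]>90)&(hsv[...,2]>40)&(C[...,2]>.105)&(C[...,2]<.16)&(C[...,0]>.55)&(C[...,0]<.72)&(abs(C[...,1])<.2)).astype(np.uint8)
    k,l,st,ce=cv2.connectedComponentsWithStats(m)
    for j in range(1,k):
        if st[j,4]>8: print(n,ce[j].round(),np.median(C[l==j],0).round(3),C[l==j].max(0)[2].round(3))
save("pics/fin.png",np.hstack([cv2.resize(p[120:280,190:350],(400,400)),cv2.resize(q[110:270,200:360],(400,400))]))
s=sensors.get_state(); print(s["clock"],s["ee_pos"],s["contact_force"])
```

```text
side [286. 184.] [ 0.631 -0.079  0.129] 0.144
side [267. 193.] [0.629 0.004 0.126] 0.147
side [246. 203.] [0.626 0.091 0.128] 0.149
top [245. 186.] [0.627 0.083 0.126] 0.147
27.875 [ 0.53739654 -0.33646671  0.26631814] [ 0.4782413   0.89773611 -0.16192217]
```

View pics/fin.png

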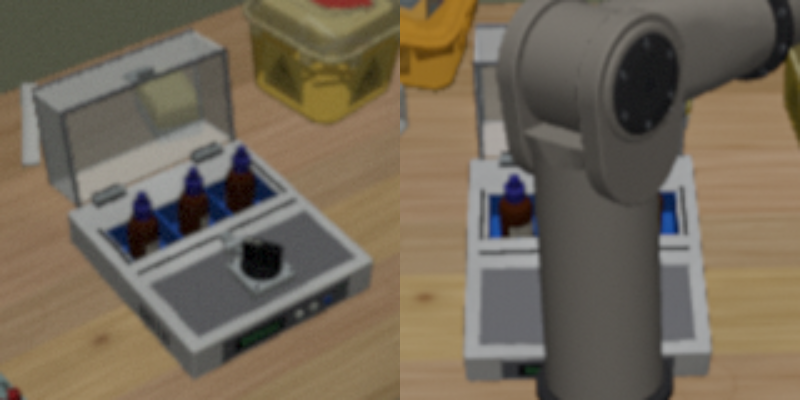

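All three bottles stand upright in their cells, with caps at the same height and 84 mm apart. The hood is open, the knob is home, and the arm is clear.

```bash
python3 -c "
from station import workorder
print(workorder.job_done())"
```

```text
the job is handed in; nothing more can be done
None
```

The job is handed in: the incubator is open with its knob sprung back home, and both amber bottles stand upright in the crate's middle and right cells beside the untouched third bottle (about 28 s of the 72 s used); the hand-in returned no verdict.

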